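Load the crate and push it up the ramp behind its lip

ROBOT

A 6-joint arm with a two-finger parallel gripper is mounted at the origin on a cart in front of the work surface, level with it; the furniture and walls round the work are solid. World frame = base frame: x ahead of the robot, y to its left, z up, the work surface at z = 0. Lengths are in mm, angles in rad, forces in N, time in s.
With the tool pointing down it reaches from about 350 to 975 mm from the base axis. Payload 7.1 kg.
Tool frame: the origin (TCP) lies at the very end of the fingers, on their centre line; the grasp point (between the pads) lies ctrl.hold_point_z behind it (ctrl.hold_point_z is the distance from the TCP to the grasp point, in mm); z points along the fingers, y is the line along which they close (so a half turn about z gives the same grasp; the last joint's range is limited). The gripper opens to 88 mm and grips with 3 to 60 N. Pads are 20 mm wide; open, the fingers measure 115 mm over their backs; the gripper's body (75 mm by 178 mm) begins 61 mm behind the grasp point.
Start: joints at [1.183, 0.423, 1.63, -0, 1.089, -0.019], TCP at [225.278, 582.97, 222.675] pointing down, gripper open.
Joint ranges: [-3, 3], [-0.9, 2.11], [0.09, 2.58], [-1.31, 4.45], [0.11, 2.69], [-2.54, 2.54]. Speed limits (rad/s): [2.39, 2.39, 3.01, 3.14, 3.14, 3.14].

INTERFACE

Orientations are given as a rotation vector (axis times angle).
In Python, from workcell import ctrl gives the robot as it stands. The module is installed in compiled form; this text tells all that it offers.
- The arm moves only by the shell command python3 -m creep 'ROWS'. ROWS is JSON, a list of rows, each an object with "translation": the shift along the tool's x, y, z in mm, a list of three; "angular": the turn, a rotation vector about the tool's x, y, z in rad, a list of three; "jaw": the opening, from 0 (shut) to 1 (fully open). A call has exactly 8 rows; each row is the pose to reach, as a shift and turn from the pose commanded when the call began, along the tool's axes at that moment; what a row does not reach only later rows make up. A row lasts 1/8 s, in which the tool goes at most 62.5 mm and 10.7 degrees, less where a joint would pass 70% of its speed; a pose out of reach is approached as far as the arm can. A call with a gripper value outside its range is refused whole. The fingers move at their own pace and stop on an object; the grip force is fixed at half the most. Time passes only in rows, so rows that repeat a pose let the fingers close, or fill a call up. It gives the time, the measured TCP pose, the force, the opening and the grip force at its end, in the units of the state.
- ctrl.get_obs(): the state, without advancing time (a new reading comes with each control period).
- ctrl.get_image(name): name is "side" or "top"; returns the picture (480x640x3 uint8, red, green, blue); there is no depth.
- ctrl.camera_info(name): a dict with "camera_matrix" (3x3 intrinsics, pixels), "distortion" ([k1, k2, p1, p2, k3] as OpenCV has them; the pictures are not rectified), "world_from_camera" (4x4, takes a point from camera to world coordinates). Camera axes: x right, y up, looking along -z (the intrinsics and any distortion apply to the point x, -y, -z); pixel columns grow to the right and rows downward; lengths in mm; the calibration is good to about 2 mm. A picture is of the moment at which its call begins. camera_info takes no time and is no camera call.
- ctrl.close_job(): hands the job in; it is judged then, once.
Trained networks look in the newest picture that a camera, given by its name, has taken for a name from the list of things; names that differ only in an ending like _2 or _b are one class to them, and where a whole thing is asked for, a point or a joint stands for the part that bears it (a point fixed in the world has none). Each returns a list of dicts, best first, with "score" (0 to 1); they miss things now and then, are a little off and sometimes report something else, mostly with a low value. They report only what shows in the picture. A call takes as long as a camera call. They do not tell look-alikes from the thing itself.
- ctrl.look_for(camera, label): "rect" ([left, top, right, bottom] in pixels, round what is visible of it).
The state is a dict: "t": time; "qpos": joint angles; "qvel": joint speeds; "joint_torque": joint torques, N m; "ee_pos": TCP position; "orientation": TCP orientation; "ft_force": force on the tool from outside, world axes, zero at the start; "moment": the same for the moment, N m; "width": finger opening in mm; "grasp_force": force on a finger pad.
Only numpy, scipy, OpenCV 4.12 (cv2) and the standard library are available. Lean on these libraries where they do the work, as an engineer would, in place of code of your own. Each camera call takes 0.05 s, during which the arm holds its last target. There are 200 camera calls.

TASK

Put the brass union into the blue crate and let it go. Then push the crate, without lifting it, up the ramp of the loading stand and over the yellow lip, and press it lightly against the back stop for half a second (about 8 N on the stop, never more than 15 N). Back off so that its rear edge drops behind the lip and the crate lies flat on the seat, and leave the other things where they are.

Things in the scene. Friction and masses are not known exactly. Their poses are not given: they have to be found in the camera images.
- stand: Grey steel loading stand fixed to the bench; its place and yaw differ each time. Origin: bench top, foot of the ramp, on the centre line. Axes: x uphill along the centre line, y to the left when looking uphill, z up. The bare steel ramp rises straight from height 0 at x = 0 to 26 mm at x = 130 mm; then come the yellow lip, the level seat and the back stop.
- mouth (a point): Mid-point, on the bench, of the mouth between the stand's flared rails, at stand x = -60 mm. Rail inner faces: y = +-71 mm here, narrowing to +-51 mm at x = 0 and parallel from there on (3 mm play each side of the crate). Rails are 18 mm above the bench and the ramp, 25 mm above the seat. Axes as the stand's.
- lip (a point): Middle of the top of the yellow lip, the ramp's crest: at stand x = 130 mm, 26 mm above the bench. Yellow from x = 118 mm on; its edge, over which the crate's rear must drop, is at x = 134 mm and stands 7 mm above the seat behind it.
- seat (a point): Middle of the seat, 19 mm above the bench, at stand x = 195 mm: here the crate's origin belongs, within 1.3 mm either way, since lip and back stop leave the 120 mm crate 2.5 mm of play along x.
- back_stop: Fixed end plate of the stand with two black rubber bumpers (18 mm across, 60 mm apart, centres 11 mm above the seat), top 34 mm above the seat. Origin: on the stand's centre line at seat height, in the plane of the bumpers' faces; axes as the stand's. Sliding drag of the loaded crate on the level seat: about 2 to 3 N, which a push has to overcome on top of the force on the stop.
- crate: Loose blue open crate, 120 mm long (x), 96 wide (y), 45 high, walls and floor 4 mm, 0.36 to 0.59 kg. Origin: centre of its underside; x points to the uphill end; the rear wall to push on (white label) is at x = -60 mm. It starts below the mouth, roughly lined up. It tips forward as its middle passes the lip; friction on the pusher can hold its rear edge up until that backs off.
- union: Loose brass pipe union standing upright, 48 mm high, 0.19 kg. Origin: centre of its underside, z up. The large hexagon, 22 to 38 mm up, measures 41 mm across flats along its x axis (47 mm across corners along y). It stands to the left of the crate; it and the reducer swap places.
- reducer: Loose grey steel pipe reducer, a bystander: 48 mm across below, 60 mm high, upright. Origin: centre of its underside.
- carton: Loose small white closed carton with a green band, a bystander: 85 x 115 mm, 50 mm high. Origin: centre of its underside.
- tape_measure: Loose yellow pocket tape measure, a bystander: 68 x 72 x 34 mm. Origin: centre of its underside.
Not all that is in view belongs to the job. Several things have the shape of the crate; the one meant has the colours described above.

How it is judged:
By the outcome, as a careful person would: the job done as asked, in the order asked, and still so for the second after the job is handed in, with the robot touching nothing.
It also fails if it takes over 72 s, if anything falls off the work surface, if the arm or the gripper's body presses on something with over 40 N, if the wrist force passes 120 N, or if a joint passes its speed limit or range.

## Working session

There is one attempt and no reset: what is moved stays moved. The work goes in short steps, Python scripts to look and compute and a shell command to move; the robot and the scene stay as the last step left them, time stands still between calls to the robot, and variables do not carry over. Pictures are saved under pics/ and viewed, at most 10 in all, crops included, and the job is handed in when it is done.

```bash
mkdir -p pics
cat > h.py <<'E'
import numpy as np, cv2
from workcell import ctrl
from scipy.spatial.transform import Rotation as R
def ray(cam,px):
    c=ctrl.camera_info(cam); K=np.array(c["camera_matrix"]);T=np.array(c["world_from_camera"])
    u=cv2.undistortPoints(np.array(px,float).reshape(-1,1,2),K,np.array(c["distortion"],float)).reshape(-1,2)
    d=np.c_[u[:,0],-u[:,1],-np.ones(len(u))]@T[:3,:3].T
    return T[:3,3],d
def at(cam,px,z):
    o,d=ray(cam,px); return o+d*((z-o[2])/d[:,2])[:,None]
def proj(cam,P):
    c=ctrl.camera_info(cam); K=np.array(c["camera_matrix"]);T=np.array(c["world_from_camera"])
    p=(np.atleast_2d(P)-T[:3,3])@T[:3,:3]; p=p*[1,-1,-1]
    return cv2.projectPoints(p,np.zeros(3),np.zeros(3),K,np.array(c["distortion"],float))[0].reshape(-1,2)
def tri(p1,p2,c1="side",c2="top"):
    o1,d1=ray(c1,[p1]);o2,d2=ray(c2,[p2]);d1=d1[0];d2=d2[0]
    s=np.linalg.lstsq(np.c_[d1,-d2],o2-o1,rcond=None)[0]
    a=o1+s[0]*d1;b=o2+s[1]*d2
    return (a+b)/2,np.linalg.norm(a-b)
def snap(cam,name):
    im=np.array(ctrl.get_image(cam)); cv2.imwrite(f"pics/{name}.png",im[...,::-1]); return im
E
python3 - <<'E'
from h import *
np.set_printoptions(precision=1,suppress=True)
for c in("side","top"):
    snap(c,c+"0"); print(c,np.array(ctrl.camera_info(c)["world_from_camera"])[:3])
    for n in("stand","crate","union","reducer","carton","tape_measure","back_stop"):
        print(n,[([round(v) for v in r["rect"]],round(r["score"],2)) for r in ctrl.look_for(c,n)][:4])
s=ctrl.get_obs();print(s,ctrl.hold_point_z)
E
```

```text
side [[    0.8     0.3    -0.4  -237.2]
 [   -0.5     0.5    -0.7 -1081.8]
 [   -0.      0.8     0.6  1136.1]]
stand [([307, 253, 412, 326], 0.57)]
crate [([240, 231, 281, 259], 0.89), ([290, 293, 340, 336], 0.87), ([307, 244, 413, 326], 0.73), ([291, 221, 336, 257], 0.71)]
union [([308, 250, 414, 328], 0.54)]
reducer [([285, 192, 296, 204], 0.77)]
carton [([418, 290, 468, 336], 0.78)]
tape_measure [([252, 178, 271, 198], 0.54)]
back_stop [([384, 293, 410, 313], 0.83), ([252, 202, 259, 211], 0.58)]
top [[   0.     1.    -0.2  248.7]
 [  -1.     0.    -0.    53.3]
 [  -0.     0.2    1.  1306.1]]
stand [([337, 215, 476, 274], 0.85), ([186, 255, 208, 275], 0.42)]
crate [([284, 222, 335, 266], 0.77), ([252, 280, 310, 335], 0.65), ([396, 290, 447, 341], 0.63)]
union [([145, 220, 177, 252], 0.73), ([188, 256, 209, 276], 0.69)]
reducer [([206, 204, 224, 226], 0.59)]
carton [([481, 176, 524, 227], 0.81)]
tape_measure [([144, 221, 176, 252], 0.89)]
back_stop [([458, 216, 472, 254], 0.65)]
{'t': 0.8, 'qpos': array([ 1.2,  0.4,  1.6, -0. ,  1.1, -0. ]), 'qvel': array([ 0.,  0., -0., -0., -0., -0.]), 'joint_torque': array([  0. , -54.5, -27.4,   0.1,   0. ,   0. ]), 'ee_pos': array([225.3, 583. , 222.7]), 'orientation': array([0.6, 3.1, 0. ]), 'ft_force': array([ 0.9, -0.4,  0.5]), 'moment': array([-0.,  0., -0.]), 'grasp_force': 0.0, 'width': 87.90629616458187} 18.700000000000003
```

View pics/side0.png

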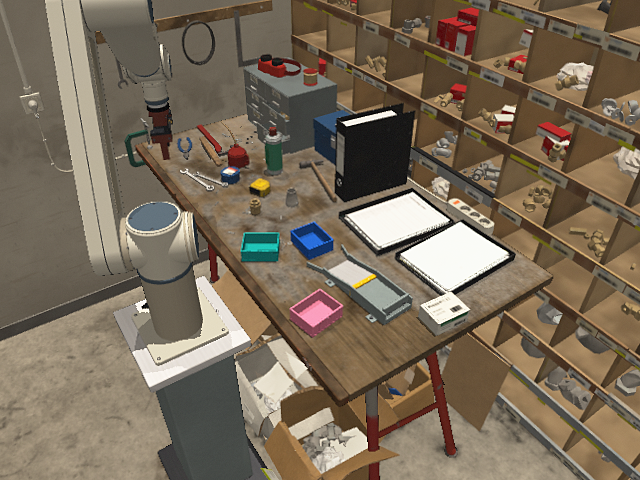

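View pics/top0.png

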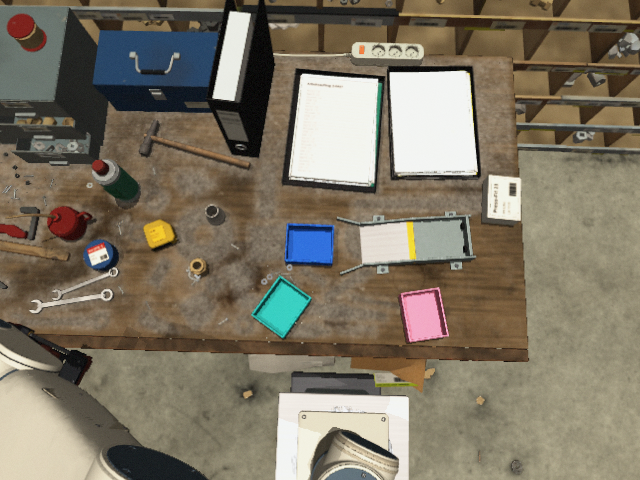

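Side view: the candidates for the union are the brass one at (255,206) and the grey reducer at (291,197). The crates are blue at (312,240), with teal (261,247) and pink (316,311) as look-alikes. The stand is around (365,285). Top view: union (198,267), reducer (213,213), tape (158,235), blue crate (310,244), teal (281,307), pink (424,315), stand lip (410,240). I choose the brass union and the blue crate, and check both in crops.

Run:
```python
import cv2
t=cv2.imread("pics/top0.png")[195:290,180:482]; s=cv2.imread("pics/side0.png")[185:325,240:420]
cv2.imwrite("pics/c_top.png",cv2.resize(t,(785,247),interpolation=cv2.INTER_CUBIC))
cv2.imwrite("pics/c_side.png",cv2.resize(s,(720,560),interpolation=cv2.INTER_CUBIC))
```

```text
(no output)
```

View pics/c_top.png

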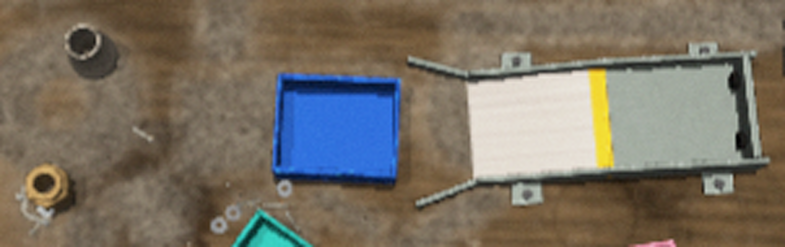

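View pics/c_side.png

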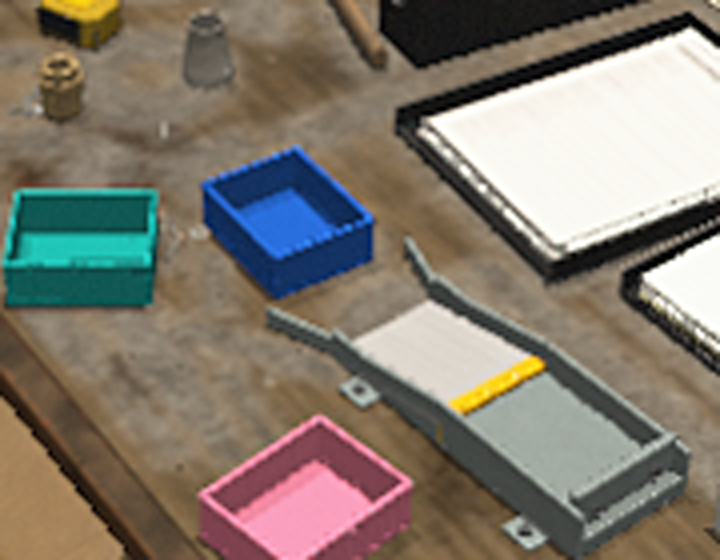

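The crops confirm it: the brass union is at top crop (47,183), the grey cone is the reducer at (84,42), and the blue crate is at (337,128). The ramp is white-lit from x 467 to 589, with the yellow lip at 589-613. Uphill is to the right in the top view. Next I fit the poses to corner pixels in both views.

Run:
```python
from h import *
from scipy.optimize import least_squares
np.set_printoptions(precision=2,suppress=True)
ft=lambda p:np.array(p)/2.6+[180,195]-.3
fs=lambda p:np.array(p)/4+[240,185]-.4
def fit(items,x0):
    P=np.array([i[0] for i in items],float)
    def f(v):
        c,s=np.cos(v[2]),np.sin(v[2]); W=P@np.array([[c,s,0],[-s,c,0],[0,0,1]])+[v[0],v[1],0]
        return np.concatenate([ (proj(i[1],w)[0]-i[2]) for i,w in zip(items,W)])
    r=least_squares(f,x0,loss="soft_l1"); return r.x,r.fun.reshape(-1,2)
# colour masks, printed centroids
top=cv2.imread("pics/top0.png");side=cv2.imread("pics/side0.png")
def cen(im,lo,hi,box):
    h=cv2.cvtColor(im,cv2.COLOR_BGR2HSV);m=cv2.inRange(h,lo,hi);z=np.zeros_like(m);a,b,c,d=box;z[b:d,a:c]=m[b:d,a:c]
    y,x=np.nonzero(z);return np.array([x.mean(),y.mean()]),len(x),(x.min(),y.min(),x.max(),y.max())
yt=cen(top,(20,120,120),(35,255,255),(395,205,430,275)); ys=cen(side,(18,120,120),(35,255,255),(350,270,380,290)); print(yt,ys)
st=[((0,51,0),"top",ft((468,80))),((0,-51,0),"top",ft((473,181))),((118,51,25),"top",ft((590,69))),((134,51,26),"top",ft((605,69))),((118,-51,25),"top",ft((597,167))),((134,-51,26),"top",ft((613,167))),
((126,0,25.3),"top",yt[0]),((126,0,25.3),"side",ys[0]),
((-60,71,18),"top",ft((409,60))),((-60,-71,18),"top",ft((417,204))),((-60,71,18),"side",fs((408,240))),((-60,-71,18),"side",fs((270,312)))]
v,r=fit(st,[260,-150,-1.57]);print("stand",v,np.c_[r])
for cam in("top","side"):
    v2,_=fit([i for i in st if i[1]==cam] if cam=="top" else [i for i in st if i[1]==cam],[v[0],v[1],v[2]]);print(cam,v2)
cr=[((-60,48,45),"top",ft((278,74))),((60,48,45),"top",ft((401,80))),((60,-48,45),"top",ft((396,182))),((-60,-48,45),"top",ft((273,178)))]
cs=[((-60,48,45),"side",fs((297,149))),((60,48,45),"side",fs((374,215))),((60,-48,45),"side",fs((275,262))),((-60,-48,45),"side",fs((204,187))),((60,-48,0),"side",fs((279,297))),((60,48,0),"side",fs((372,261)))]
for n,q in(("both",cr+cs),("top",cr),("side",cs)):
    v,r=fit(q,[430,20,-1.57]);print("crate",n,v,abs(r).max(0))
for n,a,b in(("union",(47,184),(61,61)),("reducer",(83,42),(208,18))):
    p,e=tri(fs(b),ft(a));print(n,"top centre",p,e)
print(tri(fs((275,262)),ft((396,182))))
s=ctrl.get_obs();print(s["ee_pos"],R.from_rotvec(s["orientation"]).as_matrix(),s["qpos"])
u=cv2.resize(top[250:285,180:217],(740,700)[:2],interpolation=cv2.INTER_LANCZOS4)[:600]
cv2.imwrite("pics/u.png",cv2.resize(top[252:280,184:212],(560,560),interpolation=cv2.INTER_LANCZOS4))
```

```text
(array([410.84, 240.05]), 233, (np.int64(406), np.int64(222), np.int64(415), np.int64(258))) (array([364.04, 280.81]), 114, (np.int64(352), np.int64(274), np.int64(375), np.int64(288)))
stand [526.39 -37.21  -1.48] [[ 0.01  0.36]
 [ 0.96 -0.18]
 [-0.58 -0.32]
 [-0.1  -0.76]
 [ 0.4   0.89]
 [ 0.6   0.46]
 [ 0.16 -0.04]
 [-1.09  0.39]
 [-0.44  0.19]
 [ 0.01 -1.11]
 [-0.45 -0.55]
 [ 0.43 -1.34]]
top [526.46 -36.92  -1.49]
side [525.86 -39.92  -1.46]
crate both [516.17  95.99  17.27] [0.95 1.69]
crate top [515.06  96.08 -20.43] [0.42 1.36]Traceback (most recent call last):
  File "<stdin>", line 27, in <module>
  File "<stdin>", line 11, in fit
    return func(*args, **kwargs)
    result = trf(vector_fun.fun, vector_fun.jac, x0, f0, J0, lb, ub, ftol, xtol,
                 gtol, max_nfev, x_scale, loss_function, tr_solver,
                 tr_options.copy(), verbose, callback=callback_wrapped)
    return trf_no_bounds(
        fun, jac, x0, f0, J0, ftol, xtol, gtol, max_nfev, x_scale,
        loss_function, tr_solver, tr_options, verbose, callback=callback)
    J = jac(x)
    self._updat
[... 531 characters left out ...]
               ^^^^^^^^^^^^^^^^^^^^^^
                             mf)
                             ^^^
    df = [f_eval - f0 for f_eval in f_evals]
                                    ^^^^^^^
    f = np.atleast_1d(self.fun(x, *self.args, **self.kwargs))
                      ~~~~~~~~^^^^^^^^^^^^^^^^^^^^^^^^^^^^^^
    return np.atleast_1d(self.fun(x))
                         ~~~~~~~~^^^
    return self.f(x, *self.args, **self.kwargs)
           ~~~~~~^^^^^^^^^^^^^^^^^^^^^^^^^^^^^^
  File "<stdin>", line 10, in f
  File "h.py", line 12, in proj
    c=ctrl.camera_info(cam); K=np.array(c["camera_matrix"]);T=np.array(c["world_from_camera"])
ValueError: time passes only in moves, steps and waits
```

```bash
sed -i 's/^def ray/import functools\n@functools.lru_cache\ndef ci(n): return ctrl.camera_info(n)\ndef ray/; s/c=ctrl.camera_info(cam)/c=ci(cam)/' h.py
python3 - <<'E'
from h import *
from scipy.optimize import least_squares
np.set_printoptions(precision=3,suppress=True)
ft=lambda p:np.array(p)/2.6+[180,195]-.3
fs=lambda p:np.array(p)/4+[240,185]-.4
def fit(items,x0):
    P=np.array([i[0] for i in items],float)
    def f(v):
        c,s=np.cos(v[2]),np.sin(v[2]); W=P@np.array([[c,s,0],[-s,c,0],[0,0,1]])+[v[0],v[1],0]
        return np.concatenate([ (proj(i[1],w)[0]-i[2]) for i,w in zip(items,W)])
    r=least_squares(f,x0,x_scale=[10,10,.1]); return r.x,r.fun.reshape(-1,2)
cr=[((-60,48,45),"top",ft((278,74))),((60,48,45),"top",ft((401,80))),((60,-48,45),"top",ft((396,182))),((-60,-48,45),"top",ft((273,178)))]
cs=[((-60,48,45),"side",fs((297,149))),((60,48,45),"side",fs((374,215))),((60,-48,45),"side",fs((275,262))),((-60,-48,45),"side",fs((204,187))),((60,-48,0),"side",fs((279,297))),((60,48,0),"side",fs((372,261)))]
for n,q in(("both",cr+cs),("top",cr),("side",cs)):
    v,r=fit(q,[515,96,-1.57]);print("crate",n,v,abs(r).max(0))
for n,a,b in(("union",(47,184),(61,61)),("reducer",(83,42),(208,18))):
    p,e=tri(fs(b),ft(a));print(n,"top centre",p,e)
print(tri(fs((275,262)),ft((396,182))))
s=ctrl.get_obs();print(s["ee_pos"],R.from_rotvec(s["orientation"]).as_matrix(),s["qpos"])
top=cv2.imread("pics/top0.png")
cv2.imwrite("pics/u.png",cv2.resize(top[252:280,184:212],(560,560),interpolation=cv2.INTER_LANCZOS4))
E
```

```text
crate both [515.91   96.042  -1.577] [1.037 1.549]
crate top [515.074  96.086  -1.583] [0.438 1.348]
crate side [517.15   96.584  -1.573] [0.838 1.145]
union top centre [450.38  369.439  56.201] 0.4024195429670772
reducer top centre [589.067 342.95   66.612] 2.0691113926842637
(array([465.638,  37.121,  42.983]), np.float64(2.638575712064577))
[225.29  582.98  222.702] [[-0.933  0.36   0.   ]
 [ 0.36   0.933  0.   ]
 [-0.     0.    -1.   ]] [ 1.183  0.423  1.63  -0.     1.089 -0.019]
```

View pics/u.png

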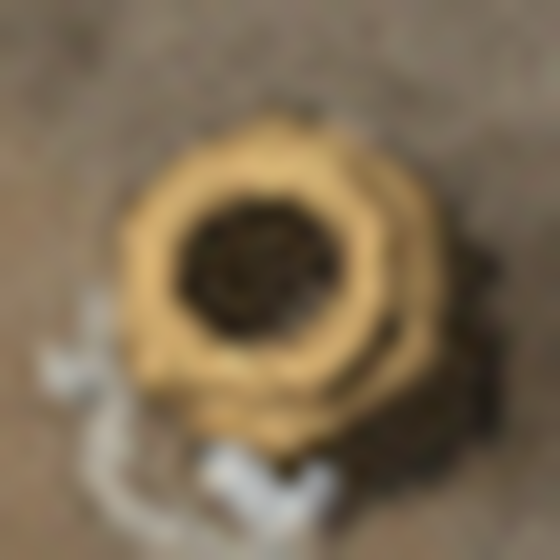

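```bash
python3 -m creep '[{"translation":[-50,-20,0],"angular":[0,0,-0.06],"jaw":1},{"translation":[-100,-40,0],"angular":[0,0,-0.12],"jaw":1},{"translation":[-150,-60,15],"angular":[0,0,-0.18],"jaw":1},{"translation":[-200,-80,45],"angular":[0,0,-0.25],"jaw":1},{"translation":[-245,-98,80],"angular":[0,0,-0.32],"jaw":1},{"translation":[-275,-110,105],"angular":[0,0,-0.368],"jaw":1},{"translation":[-287,-114,112],"angular":[0,0,-0.368],"jaw":1},{"translation":[-287,-114,112],"angular":[0,0,-0.368],"jaw":1}]'
python3 - <<'E'
from h import *
np.set_printoptions(precision=1,suppress=True)
print(at("top",[[196.9,265.4]],48),at("top",[[197.9,266.3]],32),at("side",[[255,199.9]],48))
for c in("top","side"): im=snap(c,c+"1"); print(c,proj(c,ctrl.get_obs()["ee_pos"]),proj(c,[[455,375,48]]))
a=cv2.imread("pics/top1.png")[215:285,165:255];b=cv2.imread("pics/side1.png")[140:230,215:305]
cv2.imwrite("pics/g1.png",np.hstack([cv2.resize(a,(450,350)),cv2.resize(b,(350,350))]))
E
```

```text
t: 1.8
ee_pos: [452.2, 373.2, 110.8]
orientation: [-0.005, -3.141, -0.0]
ft_force: [-0.2, 0.5, -0.1]
width: 88.2
grasp_force: 0.0
[[451.6 373.8  48. ]] [[452.  375.2  32. ]] [[456.1 379.8  48. ]]
top [[190.4 260.8]] [[196.5 264. ]]
side [[253.4 186.2]] [[255.4 200.6]]
```

View pics/g1.png

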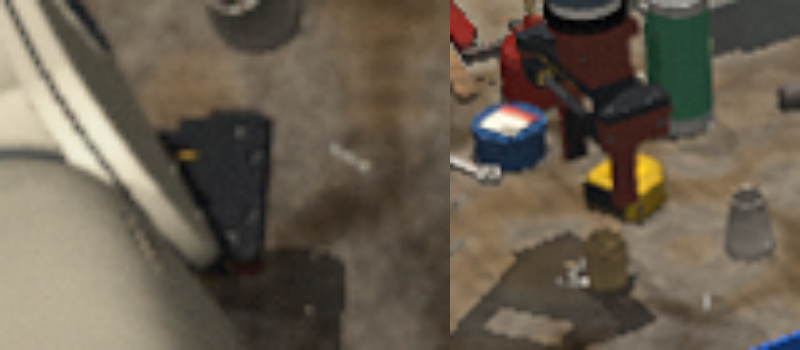

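In the side picture the finger mid-point is at (253.0,186.3) against a predicted (253.4,186.2), so the calibration is good. The union top is at (254.8,200.4), with nothing between the fingers and it. I aim at about (454,377).

```bash
python3 -m creep '[{"translation":[-2,4,30],"angular":[0,0,0],"jaw":1},{"translation":[-2,4,65],"angular":[0,0,0],"jaw":1},{"translation":[-2,4,90],"angular":[0,0,0],"jaw":1},{"translation":[-2,4,99],"angular":[0,0,0],"jaw":1},{"translation":[-2,4,99],"angular":[0,0,0],"jaw":1},{"translation":[-2,4,99],"angular":[0,0,0],"jaw":0.3},{"translation":[-2,4,99],"angular":[0,0,0],"jaw":0.3},{"translation":[-2,4,99],"angular":[0,0,0],"jaw":0.3}]'
python3 -m creep '[{"translation":[0,0,0],"angular":[0,0,0],"jaw":0.3},{"translation":[0,0,0],"angular":[0,0,0],"jaw":0.3},{"translation":[0,0,0],"angular":[0,0,0],"jaw":0.3},{"translation":[0,0,0],"angular":[0,0,0],"jaw":0.3},{"translation":[0,0,-30],"angular":[0,0,0],"jaw":0.3},{"translation":[0,0,-60],"angular":[0,0,0],"jaw":0.3},{"translation":[0,0,-80],"angular":[0,0,0],"jaw":0.3},{"translation":[0,0,-80],"angular":[0,0,0],"jaw":0.3}]'
```

```text
t: 2.9
ee_pos: [454.2, 377.4, 12.3]
orientation: [0.001, 3.141, 0.001]
ft_force: [-0.4, -0.2, 0.3]
width: 61.2
grasp_force: 0.0
t: 3.9
ee_pos: [454.6, 377.8, 92.9]
orientation: [0.001, 3.139, 0.003]
ft_force: [-0.2, 0.0, -2.4]
width: 40.7
grasp_force: 29.9
```

```bash
python3 -m creep '[{"translation":[-5,-25,0],"angular":[0,0,0],"jaw":0.3},{"translation":[-15,-70,0],"angular":[0,0,0],"jaw":0.3},{"translation":[-27,-120,0],"angular":[0,0,0],"jaw":0.3},{"translation":[-38,-170,0],"angular":[0,0,0],"jaw":0.3},{"translation":[-49,-220,0],"angular":[0,0,0],"jaw":0.3},{"translation":[-57,-260,0],"angular":[0,0,0],"jaw":0.3},{"translation":[-61,-281,0],"angular":[0,0,0],"jaw":0.3},{"translation":[-61,-281,0],"angular":[0,0,0],"jaw":0.3}]'
python3 - <<'E'
from h import *
for c in("top","side"): snap(c,c+"2")
s=ctrl.get_obs();print(s["ee_pos"],s["qpos"],proj("side",[s["ee_pos"]]))
a=cv2.imread("pics/top2.png")[205:285,270:350];b=cv2.imread("pics/side2.png")[185:265,270:350]
cv2.imwrite("pics/g2.png",np.hstack([cv2.resize(a,(400,400)),cv2.resize(b,(400,400))]))
E
```

```text
t: 4.9
ee_pos: [514.2, 94.7, 90.6]
orientation: [-0.005, -3.14, 0.0]
ft_force: [0.1, 1.6, -2.2]
width: 40.6
grasp_force: 29.9
[514.07947531  96.24672042  90.88678441] [ 1.62224256e-01  4.74515322e-01  1.93608999e+00  2.52080726e-04
  7.32380104e-01 -1.40738754e+00] [[310.52342041 224.17105516]]
```

View pics/g2.png

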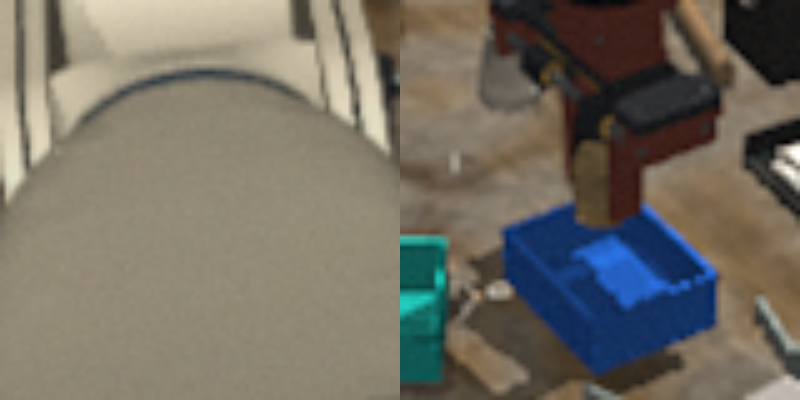

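The side crop shows the union held above the blue crate, centred over it at about (605,180), with the crate floor clear below. Lowering and releasing with a partial opening.

```bash
python3 -m creep '[{"translation":[0,0,20],"angular":[0,0,0],"jaw":0.3},{"translation":[0,0,42],"angular":[0,0,0],"jaw":0.3},{"translation":[0,0,60],"angular":[0,0,0],"jaw":0.3},{"translation":[0,0,70],"angular":[0,0,0],"jaw":0.3},{"translation":[0,0,74],"angular":[0,0,0],"jaw":0.3},{"translation":[0,0,74],"angular":[0,0,0],"jaw":0.3},{"translation":[0,0,74],"angular":[0,0,0],"jaw":0.3},{"translation":[0,0,74],"angular":[0,0,0],"jaw":0.3}]'
python3 -m creep '[{"translation":[0,0,0],"angular":[0,0,0],"jaw":0.66},{"translation":[0,0,0],"angular":[0,0,0],"jaw":0.66},{"translation":[0,0,0],"angular":[0,0,0],"jaw":0.66},{"translation":[0,0,0],"angular":[0,0,0],"jaw":0.66},{"translation":[0,0,-15],"angular":[0,0,0],"jaw":0.66},{"translation":[0,0,-45],"angular":[0,0,0],"jaw":0.66},{"translation":[0,0,-80],"angular":[0,0,0],"jaw":0.66},{"translation":[0,0,-80],"angular":[0,0,0],"jaw":0.66}]'
```

```text
t: 6.0
ee_pos: [515.1, 96.1, 18.2]
orientation: [0.001, 3.141, 0.0]
ft_force: [0.4, -0.5, -2.0]
width: 40.7
grasp_force: 29.9
t: 7.0
ee_pos: [516.7, 96.5, 100.8]
orientation: [0.001, 3.136, 0.001]
ft_force: [-0.0, -0.4, 0.4]
width: 57.8
grasp_force: 0.0
```

```bash
python3 -m creep '[{"translation":[1,12,0],"angular":[0,0,0.186],"jaw":0.55},{"translation":[3,30,0],"angular":[0,0,0.372],"jaw":0.55},{"translation":[5,48,0],"angular":[0,0,0.558],"jaw":0.55},{"translation":[7,65,0],"angular":[0,0,0.743],"jaw":0.55},{"translation":[9,80,0],"angular":[0,0,0.929],"jaw":0.55},{"translation":[10,90,0],"angular":[0,0,1.114],"jaw":0.55},{"translation":[10,95,0],"angular":[0,0,1.3],"jaw":0.55},{"translation":[10,95,0],"angular":[0,0,1.485],"jaw":0.55}]'
python3 - <<'E'
from h import *
from scipy.optimize import least_squares
for c in("top","side"): snap(c,c+"3")
s=ctrl.get_obs();print(s["ee_pos"],s["qpos"],R.from_rotvec(s["orientation"]).as_matrix().round(3).tolist())
a=cv2.imread("pics/top3.png")[200:280,260:360];b=cv2.imread("pics/side3.png")[185:265,260:360]
cv2.imwrite("pics/g3.png",np.hstack([cv2.resize(a,(400,320)),cv2.resize(b,(400,320))]))
E
```

```text
t: 8.0
ee_pos: [504.2, 191.4, 97.1]
orientation: [-2.131, -2.308, 0.001]
ft_force: [-0.3, 0.3, -0.1]
width: 48.4
grasp_force: 0.0
[504.2016274  191.07445076  97.17770172] [ 3.40182357e-01  4.81990614e-01  1.89838793e+00 -3.13616495e-05
  7.62294919e-01  2.56243020e-01] [[-0.084, 0.996, -0.001], [0.996, 0.084, -0.0], [-0.0, -0.001, -1.0]]
```

View pics/g3.png

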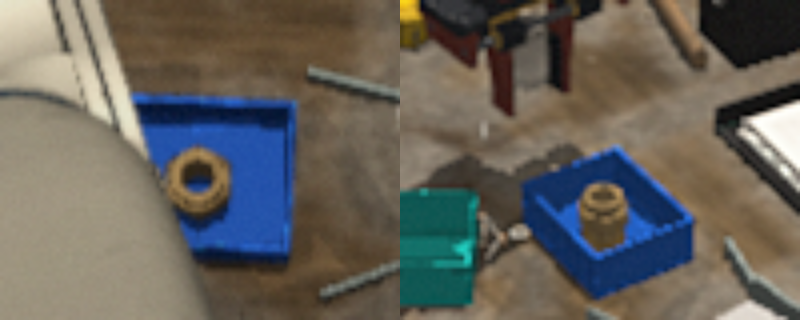

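The top crop shows the union standing upright in the crate at (200,180), released. The gripper hangs behind the crate. Now I lower it and start pushing.

```bash
python3 -m creep '[{"translation":[0,2,20],"angular":[0,0,0],"jaw":0.55},{"translation":[0,2,42],"angular":[0,0,0],"jaw":0.55},{"translation":[0,2,62],"angular":[0,0,0],"jaw":0.55},{"translation":[0,2,73],"angular":[0,0,0],"jaw":0.55},{"translation":[0,2,77],"angular":[0,0,0],"jaw":0.55},{"translation":[-4,2,77],"angular":[0,0,0],"jaw":0.55},{"translation":[-9,2,77],"angular":[0,0,0],"jaw":0.55},{"translation":[-14,2,77],"angular":[0,0,0],"jaw":0.55}]'
python3 -m creep '[{"translation":[-5,0,0],"angular":[0,0,0],"jaw":0.55},{"translation":[-10,0,0],"angular":[0,0,0],"jaw":0.55},{"translation":[-15,0,0],"angular":[0,0,0],"jaw":0.55},{"translation":[-20,0,0],"angular":[0,0,0],"jaw":0.55},{"translation":[-25,0,0],"angular":[0,0,0],"jaw":0.55},{"translation":[-30,0,0],"angular":[0,0,0],"jaw":0.55},{"translation":[-35,0,0],"angular":[0,0,0],"jaw":0.55},{"translation":[-40,0,0],"angular":[0,0,0],"jaw":0.55}]'
```

```text
t: 9.1
ee_pos: [508.3, 177.0, 21.2]
orientation: [2.124, 2.314, 0.001]
ft_force: [-0.7, 0.2, -0.5]
width: 48.0
grasp_force: 0.0
t: 10.1
ee_pos: [511.4, 137.2, 20.7]
orientation: [2.125, 2.314, 0.0]
ft_force: [-0.7, 2.6, -0.2]
width: 47.7
grasp_force: 1.0
```

```bash
python3 -m creep '[{"translation":[-6,0,0],"angular":[0,0,0],"jaw":0.55},{"translation":[-13,0,0],"angular":[0,0,0],"jaw":0.55},{"translation":[-20,0,0],"angular":[0,0,0],"jaw":0.55},{"translation":[-27,0,0],"angular":[0,0,0],"jaw":0.55},{"translation":[-34,0,0],"angular":[0,0,0],"jaw":0.55},{"translation":[-41,0,0],"angular":[0,0,0],"jaw":0.55},{"translation":[-48,0,0],"angular":[0,0,0],"jaw":0.55},{"translation":[-55,0,0],"angular":[0,0,0],"jaw":0.55}]'
python3 - <<'E'
from h import *
for c in("top","side"): snap(c,c+"4")
s=ctrl.get_obs();print(s["ee_pos"],s["ft_force"])
a=cv2.imread("pics/top4.png")[200:280,310:410];b=cv2.imread("pics/side4.png")[215:295,280:380]
cv2.imwrite("pics/g4.png",np.hstack([cv2.resize(a,(400,320)),cv2.resize(b,(400,320))]))
E
```

```text
t: 11.1
ee_pos: [515.8, 82.2, 20.6]
orientation: [-2.125, -2.314, 0.001]
ft_force: [-0.8, 2.8, -2.0]
width: 48.4
grasp_force: 1.3
[516.37867139  81.73387485  20.69812485] [ 0.63989629  0.50086195 -0.17783915]
```

View pics/g4.png

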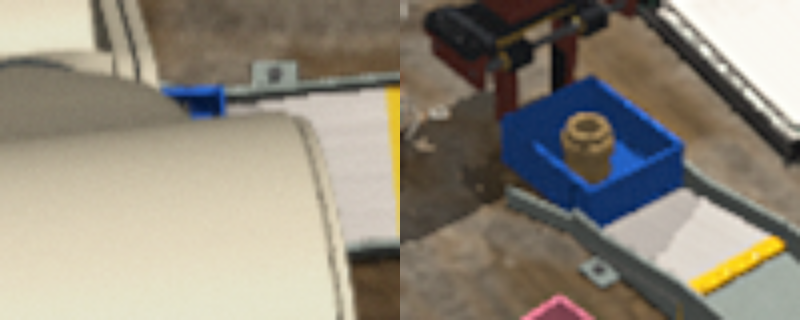

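The crate is lined up with its front at the ramp foot, around side crop (600,220), and the union is still upright. Continuing.

```bash
python3 -m creep '[{"translation":[-6,0,0],"angular":[0,0,0],"jaw":0.55},{"translation":[-13,0,0],"angular":[0,0,0],"jaw":0.55},{"translation":[-20,0,0],"angular":[0,0,0],"jaw":0.55},{"translation":[-27,0,0],"angular":[0,0,0],"jaw":0.55},{"translation":[-34,0,0],"angular":[0,0,0],"jaw":0.55},{"translation":[-40,0,0],"angular":[0,0,0],"jaw":0.55},{"translation":[-46,0,0],"angular":[0,0,0],"jaw":0.55},{"translation":[-52,0,0],"angular":[0,0,0],"jaw":0.55}]'
```

```text
t: 12.2
ee_pos: [520.5, 30.5, 20.7]
orientation: [2.125, 2.314, -0.0]
ft_force: [-0.7, 2.6, -1.5]
width: 48.6
grasp_force: 1.3
```

```bash
python3 -m creep '[{"translation":[-6,0,0],"angular":[0,0,0],"jaw":0.55},{"translation":[-12,0,-1],"angular":[0,0,0],"jaw":0.55},{"translation":[-18,0,-2],"angular":[0,0,0],"jaw":0.55},{"translation":[-24,0,-3],"angular":[0,0,0],"jaw":0.55},{"translation":[-30,0,-4],"angular":[0,0,0],"jaw":0.55},{"translation":[-36,0,-5],"angular":[0,0,0],"jaw":0.55},{"translation":[-42,0,-6],"angular":[0,0,0],"jaw":0.55},{"translation":[-48,0,-7],"angular":[0,0,0],"jaw":0.55}]'
```

```text
t: 13.2
ee_pos: [524.5, -17.4, 27.7]
orientation: [-2.125, -2.314, 0.0]
ft_force: [-0.3, 3.2, -0.6]
width: 48.7
grasp_force: 1.1
```

```bash
python3 -m creep '[{"translation":[-6,0,-1],"angular":[0,0,0],"jaw":0.55},{"translation":[-12,0,-2],"angular":[0,0,0],"jaw":0.55},{"translation":[-18,0,-4],"angular":[0,0,0],"jaw":0.55},{"translation":[-24,0,-5],"angular":[0,0,0],"jaw":0.55},{"translation":[-30,0,-6],"angular":[0,0,0],"jaw":0.55},{"translation":[-36,0,-8],"angular":[0,0,0],"jaw":0.55},{"translation":[-41,0,-9],"angular":[0,0,0],"jaw":0.55},{"translation":[-46,0,-10],"angular":[0,0,0],"jaw":0.55}]'
python3 -m creep '[{"translation":[-4,0,-1],"angular":[0,0,0],"jaw":0.55},{"translation":[-8,0,-2],"angular":[0,0,0],"jaw":0.55},{"translation":[-12,0,-3],"angular":[0,0,0],"jaw":0.55},{"translation":[-16,0,-4],"angular":[0,0,0],"jaw":0.55},{"translation":[-20,0,-5],"angular":[0,0,0],"jaw":0.55},{"translation":[-24,0,-5],"angular":[0,0,0],"jaw":0.55},{"translation":[-28,0,-5],"angular":[0,0,0],"jaw":0.55},{"translation":[-32,0,-5],"angular":[0,0,0],"jaw":0.55}]'
python3 - <<'E'
from h import *
for c in("top","side"): snap(c,c+"5")
s=ctrl.get_obs();print(s["ee_pos"],s["ft_force"])
a=cv2.imread("pics/top5.png")[200:280,380:480];b=cv2.imread("pics/side5.png")[235:335,310:435]
cv2.imwrite("pics/g5.png",np.hstack([cv2.resize(a,(400,320)),cv2.resize(b,(400,320))]))
E
```

```text
t: 14.2
ee_pos: [528.3, -63.1, 37.7]
orientation: [-2.125, -2.314, 0.0]
ft_force: [0.2, 2.8, -1.1]
width: 48.1
grasp_force: 1.4
t: 15.2
ee_pos: [531.2, -94.9, 42.8]
orientation: [2.125, 2.314, 0.0]
ft_force: [-0.7, 1.1, -0.2]
width: 48.2
grasp_force: 0.2
[531.34585348 -95.44613427  42.68389848] [-0.16282575  0.71017312 -1.40795626]
```

View pics/g5.png

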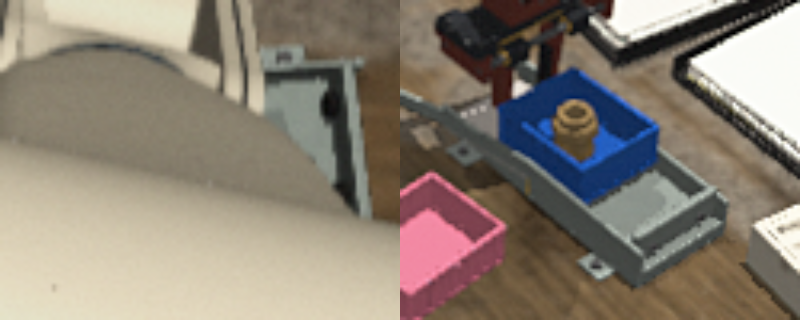

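The side crop shows the crate tipped over the lip onto the seat, the union upright inside and the fingers on the rear wall. That was my last picture, so from here I use numbers.

```bash
python3 -m creep '[{"translation":[-3,0,0],"angular":[0,0,0],"jaw":0.55},{"translation":[-7,0,0],"angular":[0,0,0],"jaw":0.55},{"translation":[-11,0,0],"angular":[0,0,0],"jaw":0.55},{"translation":[-15,0,0],"angular":[0,0,0],"jaw":0.55},{"translation":[-19,0,0],"angular":[0,0,0],"jaw":0.55},{"translation":[-23,0,0],"angular":[0,0,0],"jaw":0.55},{"translation":[-27,0,0],"angular":[0,0,0],"jaw":0.55},{"translation":[-30,0,0],"angular":[0,0,0],"jaw":0.55}]'
python3 -m creep '[{"translation":[-3,0,0],"angular":[0,0,0],"jaw":0.55},{"translation":[-6,0,0],"angular":[0,0,0],"jaw":0.55},{"translation":[-9,0,0],"angular":[0,0,0],"jaw":0.55},{"translation":[-12,0,0],"angular":[0,0,0],"jaw":0.55},{"translation":[-15,0,0],"angular":[0,0,0],"jaw":0.55},{"translation":[-18,0,0],"angular":[0,0,0],"jaw":0.55},{"translation":[-21,0,0],"angular":[0,0,0],"jaw":0.55},{"translation":[-24,0,0],"angular":[0,0,0],"jaw":0.55}]'
python3 - <<'E'
from h import *
o=ctrl.get_obs();p=o["ee_pos"];d=np.array([.0857,-.9963]);q=p[:2]-[526.2,-37.5];print(p,q@d,q@[.9963,.0857],o["ft_force"])
E
```

```text
t: 16.3
ee_pos: [533.6, -124.8, 42.7]
orientation: [-2.125, -2.314, 0.0]
ft_force: [-0.4, 2.2, -0.2]
width: 48.0
grasp_force: 0.6
t: 17.3
ee_pos: [535.7, -148.7, 42.7]
orientation: [-2.125, -2.314, 0.0]
ft_force: [-0.9, 1.5, -0.9]
width: 48.5
grasp_force: 0.7
[ 535.69104541 -148.66999733   42.68379039] 111.57205092902424 -0.0713402251883576 [-0.88295295  1.53729116 -0.91760926]
```

```bash
python3 -m creep '[{"translation":[-1,0,0],"angular":[0,0,0],"jaw":0.55},{"translation":[-2,0,0],"angular":[0,0,0],"jaw":0.55},{"translation":[-3,0,0],"angular":[0,0,0],"jaw":0.55},{"translation":[-4,0,0],"angular":[0,0,0],"jaw":0.55},{"translation":[-5,0,0],"angular":[0,0,0],"jaw":0.55},{"translation":[-6,0,0],"angular":[0,0,0],"jaw":0.55},{"translation":[-7,0,0],"angular":[0,0,0],"jaw":0.55},{"translation":[-8,0,0],"angular":[0,0,0],"jaw":0.55}]'
python3 -m creep '[{"translation":[-0.3,0,0],"angular":[0,0,0],"jaw":0.55},{"translation":[-0.6,0,0],"angular":[0,0,0],"jaw":0.55},{"translation":[-0.9,0,0],"angular":[0,0,0],"jaw":0.55},{"translation":[-1.2,0,0],"angular":[0,0,0],"jaw":0.55},{"translation":[-1.5,0,0],"angular":[0,0,0],"jaw":0.55},{"translation":[-1.8,0,0],"angular":[0,0,0],"jaw":0.55},{"translation":[-2,0,0],"angular":[0,0,0],"jaw":0.55},{"translation":[-2,0,0],"angular":[0,0,0],"jaw":0.55}]'
```

```text
t: 18.3
ee_pos: [536.3, -156.5, 42.7]
orientation: [-2.125, -2.314, 0.0]
ft_force: [0.1, 1.8, -0.3]
width: 48.3
grasp_force: 0.7
t: 19.3
ee_pos: [536.5, -158.4, 42.7]
orientation: [2.125, 2.314, -0.0]
ft_force: [-0.3, 0.8, -0.4]
width: 48.3
grasp_force: 0.6
```

```bash
python3 -m creep '[{"translation":[-0.3,0,0],"angular":[0,0,0],"jaw":0.55},{"translation":[-0.6,0,0],"angular":[0,0,0],"jaw":0.55},{"translation":[-0.9,0,0],"angular":[0,0,0],"jaw":0.55},{"translation":[-1.2,0,0],"angular":[0,0,0],"jaw":0.55},{"translation":[-1.5,0,0],"angular":[0,0,0],"jaw":0.55},{"translation":[-1.5,0,0],"angular":[0,0,0],"jaw":0.55},{"translation":[-1.5,0,0],"angular":[0,0,0],"jaw":0.55},{"translation":[-1.5,0,0],"angular":[0,0,0],"jaw":0.55}]'
python3 - <<'E'
from h import *
o=ctrl.get_obs();p=o["ee_pos"];d=np.array([.0857,-.9963]);q=p[:2]-[526.2,-37.5];print(p,q@d,q@[.9963,.0857],o["ft_force"])
E
```

```text
t: 20.3
ee_pos: [536.6, -160.0, 42.7]
orientation: [-2.125, -2.314, 0.0]
ft_force: [-0.8, 0.8, -0.9]
width: 48.4
grasp_force: 0.5
[ 536.6385832  -159.95941393   42.67291768] 122.90090067938708 -0.09481133650371003 [-0.79957765  0.83944098 -0.85436609]
```

```bash
python3 -m creep '[{"translation":[-0.2,0,0],"angular":[0,0,0],"jaw":0.55},{"translation":[-0.4,0,0],"angular":[0,0,0],"jaw":0.55},{"translation":[-0.6,0,0],"angular":[0,0,0],"jaw":0.55},{"translation":[-0.8,0,0],"angular":[0,0,0],"jaw":0.55},{"translation":[-1,0,0],"angular":[0,0,0],"jaw":0.55},{"translation":[-1.2,0,0],"angular":[0,0,0],"jaw":0.55},{"translation":[-1.4,0,0],"angular":[0,0,0],"jaw":0.55},{"translation":[-1.5,0,0],"angular":[0,0,0],"jaw":0.55}]'
```

```text
t: 21.3
ee_pos: [536.8, -161.4, 42.7]
orientation: [2.125, 2.314, 0.0]
ft_force: [0.1, 1.3, -1.4]
width: 48.3
grasp_force: 0.8
```

```bash
python3 -m creep '[{"translation":[-0.2,0,0],"angular":[0,0,0],"jaw":0.55},{"translation":[-0.4,0,0],"angular":[0,0,0],"jaw":0.55},{"translation":[-0.6,0,0],"angular":[0,0,0],"jaw":0.55},{"translation":[-0.7,0,0],"angular":[0,0,0],"jaw":0.55},{"translation":[-0.8,0,0],"angular":[0,0,0],"jaw":0.55},{"translation":[-0.9,0,0],"angular":[0,0,0],"jaw":0.55},{"translation":[-1,0,0],"angular":[0,0,0],"jaw":0.55},{"translation":[-1,0,0],"angular":[0,0,0],"jaw":0.55}]'
```

```text
t: 22.3
ee_pos: [536.9, -162.3, 42.7]
orientation: [-2.125, -2.314, -0.0]
ft_force: [0.7, 3.3, -0.6]
width: 48.4
grasp_force: 1.6
```

```bash
python3 -m creep '[{"translation":[-0.2,0,0],"angular":[0,0,0],"jaw":0.55},{"translation":[-0.4,0,0],"angular":[0,0,0],"jaw":0.55},{"translation":[-0.6,0,0],"angular":[0,0,0],"jaw":0.55},{"translation":[-0.7,0,0],"angular":[0,0,0],"jaw":0.55},{"translation":[-0.8,0,0],"angular":[0,0,0],"jaw":0.55},{"translation":[-0.9,0,0],"angular":[0,0,0],"jaw":0.55},{"translation":[-1,0,0],"angular":[0,0,0],"jaw":0.55},{"translation":[-1,0,0],"angular":[0,0,0],"jaw":0.55}]'
```

```text
t: 23.3
ee_pos: [536.9, -162.3, 42.7]
orientation: [-2.125, -2.313, -0.001]
ft_force: [1.2, 8.6, 1.0]
width: 48.3
grasp_force: 4.6
```

The crate is on the stop: 1 mm of command gave about 5 N. I add 0.4 mm to get about 10.5 N of push, and hold.

```bash
python3 -m creep '[{"translation":[-0.1,0,0],"angular":[0,0,0],"jaw":0.55},{"translation":[-0.2,0,0],"angular":[0,0,0],"jaw":0.55},{"translation":[-0.3,0,0],"angular":[0,0,0],"jaw":0.55},{"translation":[-0.4,0,0],"angular":[0,0,0],"jaw":0.55},{"translation":[-0.4,0,0],"angular":[0,0,0],"jaw":0.55},{"translation":[-0.4,0,0],"angular":[0,0,0],"jaw":0.55},{"translation":[-0.4,0,0],"angular":[0,0,0],"jaw":0.55},{"translation":[-0.4,0,0],"angular":[0,0,0],"jaw":0.55}]'
python3 - <<'E'
from h import *
for i in range(4):
    ctrl.get_image("side"); o=ctrl.get_obs(); print(o["t"],o["ft_force"].round(1),o["ee_pos"].round(1))
E
```

```text
t: 24.3
ee_pos: [536.9, -162.4, 42.7]
orientation: [-2.124, -2.312, -0.002]
ft_force: [-0.0, 12.0, 2.4]
width: 48.6
grasp_force: 5.6
24.35 [ 0.7 11.1  1.1] [ 536.9 -162.3   42.7]
24.4 [ 0.5 12.3  2.2] [ 536.9 -162.4   42.7]
24.45 [ 1.1 12.2  1.9] [ 536.9 -162.4   42.7]
24.5 [ 1.4 12.2  1.3] [ 536.9 -162.4   42.7]
```

```bash
python3 -m creep '[{"translation":[0.2,0,0],"angular":[0,0,0],"jaw":0.55},{"translation":[0.2,0,0],"angular":[0,0,0],"jaw":0.55},{"translation":[0.2,0,0],"angular":[0,0,0],"jaw":0.55},{"translation":[0.2,0,0],"angular":[0,0,0],"jaw":0.55},{"translation":[0.2,0,0],"angular":[0,0,0],"jaw":0.55},{"translation":[0.2,0,0],"angular":[0,0,0],"jaw":0.55},{"translation":[0.2,0,0],"angular":[0,0,0],"jaw":0.55},{"translation":[0.2,0,0],"angular":[0,0,0],"jaw":0.55}]'
python3 -m creep '[{"translation":[1,0,0],"angular":[0,0,0],"jaw":0.55},{"translation":[3,0,0],"angular":[0,0,0],"jaw":0.55},{"translation":[6,0,0],"angular":[0,0,0],"jaw":0.55},{"translation":[10,0,0],"angular":[0,0,0],"jaw":0.55},{"translation":[15,0,0],"angular":[0,0,0],"jaw":0.55},{"translation":[22,0,0],"angular":[0,0,0],"jaw":0.55},{"translation":[30,0,0],"angular":[0,0,0],"jaw":0.55},{"translation":[30,0,0],"angular":[0,0,0],"jaw":0.55}]'
python3 -m creep '[{"translation":[5,0,-15],"angular":[0,0,0],"jaw":0.55},{"translation":[10,0,-40],"angular":[0,0,0],"jaw":0.55},{"translation":[30,0,-75],"angular":[0,0,0],"jaw":0.55},{"translation":[75,0,-100],"angular":[0,0,0],"jaw":0.55},{"translation":[125,0,-120],"angular":[0,0,0],"jaw":0.55},{"translation":[180,0,-130],"angular":[0,0,0],"jaw":0.55},{"translation":[230,0,-130],"angular":[0,0,0],"jaw":0.55},{"translation":[260,0,-130],"angular":[0,0,0],"jaw":0.55}]'
cat > fitc.py <<'E'
from h import *
from scipy.optimize import minimize
# IoU-like fit of the crate silhouette (blue) in the side view
def run():
    for c in("side","top"):
        im=cv2.imread(f"pics/{c}6.png");h=cv2.cvtColor(im,cv2.COLOR_BGR2HSV)
        m=cv2.inRange(h,(105,150,60),(125,255,255)); z=np.zeros_like(m)
        z[225:340,300:430]=m[225:340,300:430] if c=="side" else 0
        if c=="top": z[200:290,340:490]=m[200:290,340:490]
        y,x=np.nonzero(z);print(c,len(x),x.min(),x.max(),y.min(),y.max(),"centroid",x.mean(),y.mean())
        d=np.array([.0857,-.9963]);n=np.array([.9963,.0857])
        for s,zb,p in((195,19,0),(193,19,0),(197,19,0),(194,22.5,7/115),(190,22.5,7/115)):
            P=[]
            for a in(-60,60):
                for b in(-48,48):
                    for k in(0,45):
                        w=np.array([526.2,-37.5])+d*(s+a)+n*b; P.append([*w,zb+k-a*p])
            q=proj(c,P); msk=np.zeros_like(z)
            cv2.fillConvexPoly(msk,(cv2.convexHull(q.astype(np.float32))*16).astype(np.int32),255,shift=4)
            yy,xx=np.nonzero(msk);print(s,zb,q.min(0).round(1),q.max(0).round(1))
run()
E
python3 - <<'E'
from h import *
for c in("side","top"): snap(c,c+"6")
o=ctrl.get_obs();print(o["t"],o["ft_force"],o["ee_pos"])
E
python3 fitc.py
```

```text
t: 25.5
ee_pos: [536.9, -162.4, 42.7]
orientation: [-2.125, -2.312, -0.001]
ft_force: [1.0, 11.2, 1.1]
width: 48.6
grasp_force: 5.1
t: 26.5
ee_pos: [534.3, -133.0, 42.7]
orientation: [-2.124, -2.315, 0.0]
ft_force: [-0.0, 0.1, 0.4]
width: 48.4
grasp_force: 0.0
t: 27.5
ee_pos: [512.2, 127.6, 174.1]
orientation: [2.123, 2.315, 0.003]
ft_force: [1.3, -1.1, -0.1]
width: 48.7
grasp_force: 0.0
27.6 [-0.46781135 -0.67400424 -0.20524989] [512.23057535 127.82793096 173.79598439]
side 950 355 405 268 308 centroid 379.44 287.2578947368421
195 19 [353.  266.9] [405.6 313.9]
193 19 [352.5 266.6] [405.1 313.6]
197 19 [353.4 267.3] [406.1 314.3]
194 22.5 [352.8 265. ] [405.4 313.8]
190 22.5 [352.  264.3] [404.4 313. ]
top 1463 414 467 215 257 centroid 440.4374572795625 235.7846889952153
195 19 [412.5 215.4] [467.5 258.9]
193 19 [411.7 215.4] [466.7 258.9]
197 19 [413.2 215.3] [468.3 258.8]
194 22.5 [412.6 215.4] [467.1 258.4]
190 22.5 [411.  215.5] [465.5 258.5]
```

```bash
cat > cont.py <<'E'
from h import *
from scipy.optimize import least_squares
import sys
tag=sys.argv[1]
im=cv2.imread(f"pics/side{tag}.png");h=cv2.cvtColor(im,cv2.COLOR_BGR2HSV)
m=cv2.inRange(h,(100,120,40),(130,255,255)); z=np.zeros_like(m);z[225:340,300:430]=m[225:340,300:430]
cols=np.arange(np.nonzero(z)[1].min()+1,np.nonzero(z)[1].max())
obs=np.array([np.nonzero(z[:,c])[0].min() for c in cols])-.5   # top edge
d=np.array([.0857,-.9963]);n=np.array([.9963,.0857])
def model(s,l,zr,zf):  # rear/front bottom heights
    W=[[*(np.array([526.2,-37.5])+d*(s+a)+n*(l+b)),(zr if a<0 else zf)+45] for a,b in((-60,-48),(-60,48),(60,48))]
    q=proj("side",W);return np.interp(cols,q[:,0],q[:,1])
for nm,zr,zf in(("flat",19,19),("rear up",26,19)):
    r=least_squares(lambda v:model(v[0],v[1],zr,zf)-obs,[195,0],loss="soft_l1");print(nm,r.x.round(1),np.abs(r.fun).mean().round(2))
    print((model(*r.x,zr,zf)-obs).round(1)[::4])
r=least_squares(lambda v:model(195,v[0],v[1],v[2])-obs,[0,20,19],loss="soft_l1");print("free",r.x,np.abs(r.fun).mean())
t=cv2.cvtColor(cv2.imread(f"pics/top{tag}.png"),cv2.COLOR_BGR2HSV);y=cv2.inRange(t,(20,120,120),(35,255,255))[205:275,395:430]
print("yellow",(y>0).sum(),[(int(np.nonzero(r)[0].min())+395,int(np.nonzero(r)[0].max())+395) if r.any() else None for r in y[18:55:6]])
y=cv2.inRange(cv2.cvtColor(cv2.imread("pics/top0.png"),cv2.COLOR_BGR2HSV),(20,120,120),(35,255,255))[205:275,395:430]
print("before",[(int(np.nonzero(r)[0].min())+395,int(np.nonzero(r)[0].max())+395) if r.any() else None for r in y[18:55:6]])
E
python3 cont.py 6
```

```text
flat [196.2   1.5] 0.34
[-0.3 -0.5 -0.8 -0.   0.7  0.5 -0.   0.   0.   0.   0.1  0.1  0.1]
rear up [201.6  -1.7] 0.44
[-0.3 -0.5 -0.8 -0.   0.7  0.5 -0.8 -0.5 -0.2  0.1  0.4  0.7  1. ]
free [ 3.08379931 17.51389547 16.56724239] 0.3363256865315973
yellow 235 [(407, 412), (407, 413), (408, 413), (408, 414), (409, 414), (409, 415), None]
before [(407, 412), (407, 412), (408, 413), (408, 414), (409, 414), (409, 415), None]
```

The crate lies flat: the contour fit gives s = 196.2, the tilted model fits worse and implausibly, and the lip is fully visible. A quick check that the union and bystanders are where they should be, then hand in.

Run:
```python
from h import *
a=cv2.imread("pics/side6.png");h=cv2.cvtColor(a,cv2.COLOR_BGR2HSV)
m=cv2.inRange(h,(10,70,60),(25,220,230))[265:312,352:406];y,x=np.nonzero(m);print("brass",len(x),x.mean()+352,y.mean()+265,proj("side",[[542,-232,47]]))
b=cv2.imread("pics/side0.png")
for n,(l,t,r,d) in dict(reducer=(283,186,300,208),carton=(418,290,468,336),tape=(246,176,272,198),pink=(288,290,342,336)).items(): print(n,np.abs(a[t:d,l:r].astype(int)-b[t:d,l:r]).mean().round(1))
o=ctrl.get_obs();print(o["t"],o["ft_force"].round(1))
ctrl.close_job()
```

```text
brass 455 379.85714285714283 286.5692307692308 [[378.79012636 288.58685494]]
reducer 24.0
carton 1.2
tape 1.6
pink 6.3
27.6 [-0.5 -0.7 -0.2]
the job is handed in; nothing more can be done
```

The job is handed in at 27.6 s: the union is in the blue crate, which lies flat on the seat behind the lip. It was pressed on the back stop for over half a second with an estimated 9 N (wrist reading 11–12 N, less the seat drag). The carton and tape measure are unchanged in the pictures, but my last check around the reducer did show a change. I took it to be the arm or its shadow and did not confirm that.

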